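Park the sprung clamp of the loaded drilling jig

ROBOT

A 6-joint arm with a two-finger parallel gripper is mounted at the origin on the work surface. World frame = base frame: x ahead of the robot, y to its left, z up, the work surface at z = 0. Lengths are in mm, angles in rad, forces in N, time in s.
With the tool pointing down it reaches from about 350 to 875 mm from the base axis. Payload 4.2 kg.
Tool frame: the origin (TCP) lies at the very end of the fingers, on their centre line; the grasp point (between the pads) lies arm.hold_point_z behind it (arm.hold_point_z is the distance from the TCP to the grasp point, in mm); y points along the fingers, x is the direction in which the jaws open and shut, and the axes are right-handed (so a half turn about y gives the same grasp; the last joint's range is limited). The gripper opens to 85 mm and grips with 20 to 120 N. Pads are 22 mm wide; open, the fingers measure 114 mm over their backs; the gripper's body (76 mm by 85 mm) begins 54 mm behind the grasp point. The pads swing forward as they close: fully open they stand 13 mm farther back than shut.
Start: joints at [1.451, 0.385, 0.008, 0, -1.194, -0.259], TCP at [231.095, 580.684, 199.612] pointing down, gripper open.
Joint ranges: [-3.14, 3.14], [-1.21, 2.06], [-1.07, 1.41], [-3.16, 2.05], [-2.99, -0.16], [-3.1, 3.1]. Speed limits (rad/s): [2.79, 2.79, 3.14, 3.14, 3.14, 3.14].

INTERFACE

Orientations are given as a unit quaternion [x, y, z, w].
In Python, from bench import arm gives the robot as it stands.
- The arm moves only by the shell command python3 -m creep 'ROWS'. ROWS is JSON, a list of rows, each a list of 3 entries, a list of its own where there are three numbers: the shift along the world's x, y, z in mm, then the turn, a rotation vector about the world's x, y, z in rad, then the gripper command: -1 is shut, 1 is fully open, values between are in proportion. In form: [[[dx, dy, dz], [wx, wy, wz], jaw], ...]. A call has 1 to 12 rows; each row is the pose to reach, as a shift and turn from the pose commanded when the call began; what a row does not reach only later rows make up. A row lasts 1/12 s, in which the tool goes at most 41.7 mm and 7.16 degrees, less where a joint would pass 70% of its speed; a pose out of reach is approached as far as the arm can. A call with a gripper value outside its range is refused whole. The fingers move at their own pace and stop on an object; the grip force is fixed at half the most. Time passes only in rows, so rows that repeat a pose let the fingers close. It gives the time, the measured TCP pose, the force and the opening at its end, in the units of the state.
- arm.read_state(): the state, without advancing time (a new reading comes with each control period).
- arm.get_image(name): name is "scene" or "top" or "wrist"; returns (picture, depth): 420x560x3 uint8, red, green, blue; 420x560 float32, mm along the optical axis (not along the pixel's ray), 0 where there is no reading.
- arm.camera_params(name): a dict with "camera_matrix" (3x3 intrinsics, pixels), "k1" (the pictures are not rectified: a ray, as slopes to the right and down, at radius r is drawn at 1 + k1 r^2 times it, then the intrinsics apply), "extrinsics" (4x4, takes a point from world to camera coordinates); the wrist camera has in their place "T_tool_cam" (4x4, takes a point from camera to tool coordinates, whose origin is the TCP and whose axes are the tool frame's). Camera axes: x right, y down, z forward; pixel columns grow to the right and rows downward; lengths in mm; the calibration is good to about 2 mm. A picture is of the moment at which its call begins: read the wrist's pose just before it. camera_params takes no time and is no camera call.
- arm.job_done(): hands the job in, once; it reports no verdict.
The state is a dict: "clock": time; "joints": joint angles; "joint_vel": joint speeds; "joint_efforts": joint torques, N m; "position": TCP position; "ee_rot": TCP orientation; "contact_force": force on the tool from outside, world axes, zero at the start; "wrist_torque": the same for the moment, N m; "gripper_width": finger opening in mm.
Only numpy, scipy, OpenCV 4.12 (cv2) and the standard library are available. Lean on these libraries where they do the work, as an engineer would, in place of code of your own. Each camera call takes 0.05 s, during which the arm holds its last target.

TASK

Two wooden-based drilling jigs are bolted to the bench; one of them has a drilled wooden block clamped in it. On that jig, draw the sprung plunger back by its upright black knob and park the knob in the holding notch of its J-shaped slot, so that it stays back when you let go and the block is free to come out. Leave the block lying where it is, and do not work the clamp of the empty jig.

Things in the scene. Friction and masses are not known exactly. Their poses are not given: they have to be found in the camera images.
- jig_knob (a point): Centre of the black knob on the jig with the block: upright cylinder 26 mm wide, 40 mm tall, 78 mm above the bench, underside 8 mm above the aluminium cover. Axes: x to the block, y to the notch side, z up. It slides 0-60 mm to -x against a spring (4 N, 10 N at 60) and, once drawn back, 0-42 mm to +y against a weak spring (1-2.5 N), guided by a J slot; it neither turns nor lifts.
- jig_notch (a point): Fixed point: where the knob's centre rests when parked (within 5 mm), 78 mm up, same axes; 27 mm to -x and 30 mm to +y of the knob's start. Slot, as knob travel: straight back; the arm to +y is open only at 40-60 mm back; at 27-42 mm to +y the notch lets the knob run forward again to 26 mm back, where it holds. Let go elsewhere, it snaps home.
- spare_knob (a point): Centre of the knob of the other jig, alike in size and make but with no block: leave it alone. Both jigs: plywood base 250 x 140 x 15 mm, fixed to the bench; aluminium cover 107 x 104 mm, its top 50 mm above the bench, with the slot; nothing but the knob and the block (top at 53 mm) stands higher.
- block_center (a point): Centre of the clamped wooden block, 80 (x) x 60 x 38 mm, two 14 mm drilled holes in its top; it lies loose between the jig's low aluminium fences, its underside 15 mm above the bench. The sprung plunger's rubber pad presses the end that faces the knob.

How it is judged (in metres and radians):
At the end, for the whole second after the job is handed in: The knob of the jig with the block rests in its holding notch, its axis within 13 mm of the notch point; the block's centre is within 20 mm of where it was, and the empty jig's knob is at its start (within 20 mm) (horizontal distance between jig_knob and jig_notch below 0.013 m and not (distance of block_center from where it was at the start of the episode above 0.02 m) and not (distance of spare_knob from where it was at the start of the episode above 0.02 m)); the robot touches nothing.
It fails at once if the empty jig's knob was drawn back more than 20 mm (distance of spare_knob from where it was at the start of the episode above 0.02 m).
It fails at once if the block was moved or lifted more than 20 mm (distance of block_center from where it was at the start of the episode above 0.02 m).
It also fails if it takes over 35 s, if anything falls off the work surface, if the arm or the gripper's body presses on something with over 40 N, if the wrist force passes 120 N, or if a joint passes its speed limit or range.

## Working session

There is one attempt and no reset: what is moved stays moved. The work goes in short steps, Python scripts to look and compute and a shell command to move; the robot and the scene stay as the last step left them, time stands still between calls to the robot, and variables do not carry over. Pictures are saved under pics/ and viewed, and the job is handed in when it is done.

```bash
mkdir -p pics; ls; cat > h.py <<'E'
import numpy as np, cv2
from bench import arm
E
python3 - <<'E'
from h import *
s=arm.read_state(); print(s, arm.hold_point_z)
for n in("scene","top"):
    p,d=arm.get_image(n); cv2.imwrite(f"pics/{n}0.png",p[:,:,::-1]); np.save(f"{n}0.npy",d)
    print(arm.camera_params(n))
E
```

```text
pics
{'clock': 0.0, 'joints': array([ 1.45064586e+00,  3.85584440e-01,  6.60558592e-03, -5.11296669e-04,
       -1.19401973e+00, -2.58591021e-01]), 'joint_vel': array([ 0.00054119, -0.00130241, -0.00054754, -0.00059581, -0.00053397,
       -0.00134753]), 'joint_efforts': array([ 3.42614712e-04, -3.92286730e+01,  1.88400185e+01,  4.18617055e+00,
       -4.57735514e-03, -4.77306088e-06]), 'position': array([230.83777625, 580.08745943, 198.49510416]), 'ee_rot': array([ 0.39752343, -0.58474195,  0.58569599, -0.39624762]), 'contact_force': array([-0.0872006 ,  0.53196344,  0.5091728 ]), 'wrist_torque': array([-0.0170464 ,  0.08371941, -0.00018721]), 'gripper_width': 85.15872639708464} 18.700000000000003
{'camera_matrix': array([[479.51766271,   0.        , 282.38251035],
       [  0.        , 479.51766271, 210.8090774 ],
       [  0.        ,   0.        ,   1.        ]]), 'k1': -0.07423929036009011, 'extrinsics': array([[-1.87682522e-01,  9.82199522e-01,  7.70517480e-03,
         1.20477806e+02],
       [ 8.30159302e-01,  1.62813124e-01, -5.33223612e-01,
        -4.26231591e+02],
       [-5.24986480e-01, -9.36802298e-02, -8.45939247e-01,
         1.34906962e+03],
       [ 0.00000000e+00,  0.00000000e+00,  0.00000000e+00,
         1.00000000e+00]])}
{'camera_matrix': array([[440.3779638 ,   0.        , 285.75009703],
       [  0.        , 440.3779638 , 212.53646999],
       [  0.        ,   0.        ,   1.        ]]), 'k1': -0.06112275943476772, 'extrinsics': array([[ 1.68071691e-01, -9.85774771e-01,  8.71230605e-05,
        -1.04762476e+02],
       [-9.62043866e-01, -1.64044916e-01, -2.18084538e-01,
         6.14686025e+02],
       [ 2.14996528e-01,  3.65700210e-02, -9.75929878e-01,
         7.63523235e+02],
       [ 0.00000000e+00,  0.00000000e+00,  0.00000000e+00,
         1.00000000e+00]])}
```

View pics/scene0.png

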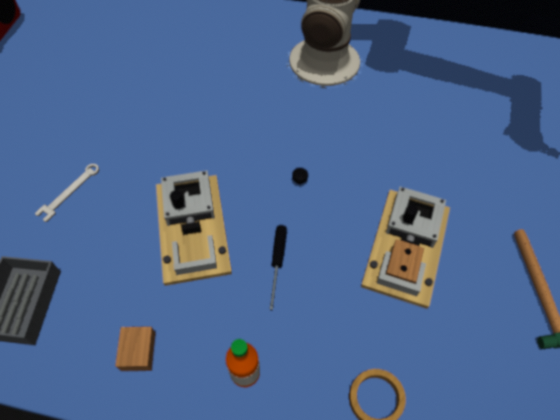

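View pics/top0.png

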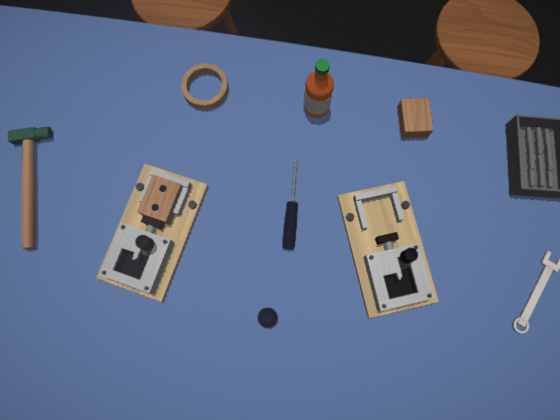

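The block is clamped in the jig at the right of the scene view, around (408,245), which is the left of the top view at (152,232). The empty jig is the other one. I'll zoom in on the first.

```bash
cat >> h.py <<'E'
def px2ray(n,u,v):
    c=arm.camera_params(n);K=c["camera_matrix"]
    xd=(np.array([u,v])-K[:2,2])/K[0,0]; x=xd.copy()
    for _ in range(20): x=xd/(1+c["k1"]*(x@x))
    return np.array([x[0],x[1],1.]),c["extrinsics"]
def onplane(n,u,v,z):
    r,E=px2ray(n,u,v);R=E[:3,:3];o=-R.T@E[:3,3];d=R.T@r
    return o+d*(z-o[2])/d[2]
def proj(n,P):
    c=arm.camera_params(n);K=c["camera_matrix"];E=c["extrinsics"]
    q=E[:3,:3]@np.array(P)+E[:3,3];x=q[:2]/q[2];x=x*(1+c["k1"]*(x@x));return K[0,0]*x+K[:2,2]
E
python3 - <<'E'
from h import *
for n,(a,b,c,d) in {"top":(85,160,225,305),"scene":(355,180,465,310)}.items():
    p=cv2.imread(f"pics/{n}0.png")[b:d,a:c]
    p=cv2.resize(p,None,fx=4,fy=4,interpolation=cv2.INTER_CUBIC)
    p=np.clip(p*1.6,0,255).astype(np.uint8)
    cv2.imwrite(f"pics/{n}0z.png",p)
E
```

```text
(no output)
```

View pics/top0z.png

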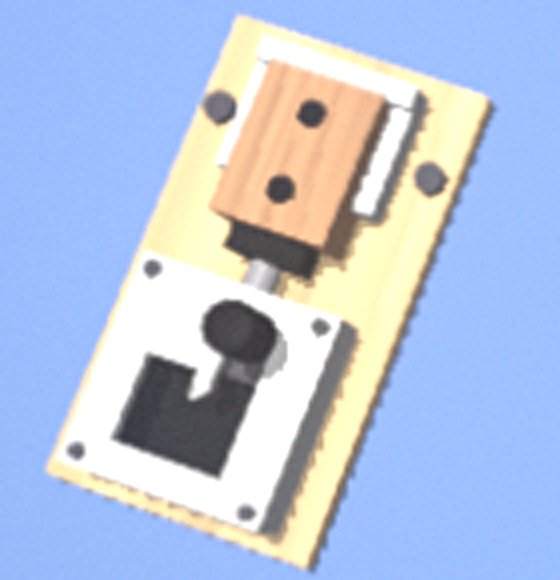

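View pics/scene0z.png

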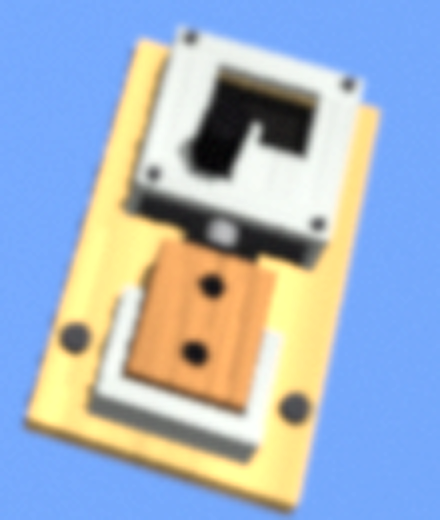

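The zooms show the knob's top at about (237,324) in the 4x top crop. The cover screws are at (152,268), (320,327), (76,450) and (246,512), and the notch lies on the image-left side.

```bash
python3 - <<'E'
from h import *
f=lambda x,y,z:onplane("top",85+(x-1.5)/4,160+(y-1.5)/4,z)
S=[f(*q,50) for q in((152,268),(320,327),(76,450),(246,512))]
H=[f(*q,53) for q in((312,113),(281,188))]
k=f(237,324,98)
print(np.array(S),np.array(H),k)
ax=(S[0]+S[1]-S[2]-S[3]);ax/=np.linalg.norm(ax);ay=np.cross([0,0,1],ax)
print(ax,ay,np.degrees(np.arctan2(ax[1],ax[0])), "hole dir",np.degrees(np.arctan2(*(H[0]-H[1])[[1,0]])))
c=np.mean(S,0);print("cover c",c,"knob rel",(k-c)@ax,(k-c)@ay,"blk rel",[(h-c)@ay for h in H])
g=lambda x,y,z:onplane("scene",355+(x-1.5)/4,180+(y-1.5)/4,z)
S2=[g(*q,50) for q in((318,223),(153,173),(348,84),(190,38))];print(np.array(S2),np.mean(S2,0))
for n in("top","scene"):
    d=np.load(n+"0.npy");u,v=np.round(proj(n,[*k[:2],98])).astype(int)
    print(n,u,v,d[v-3:v+4,u-3:u+4].round())
    E=arm.camera_params(n)["extrinsics"];r,_=px2ray(n,u,v);print(E[:3,:3].T@(r*d[v,u]-E[:3,3]))
E
```

```text
[[547.00774809 306.71863787  50.        ]
 [532.91665744 219.37739828  50.        ]
 [455.45597704 321.3966619   50.        ]
 [441.45872422 234.29551231  50.        ]] [[635.06602676 246.39844393  53.        ]
 [595.74627011 252.70213823  53.        ]] [522.70311976 242.48836572  98.        ]
[ 0.98717452 -0.15964483  0.        ] [ 0.15964483  0.98717452 -0.        ] -9.186281549023809 hole dir -9.108083285305725
cover c [494.2097767  270.44705259  50.        ] knob rel 32.591362029730576 -23.05128828373025 blk rel [np.float64(-1.2532014180862465), np.float64(-1.30755094737219)]
[[547.68415543 303.32205939  50.        ]
 [533.81517473 215.97989058  50.        ]
 [456.44584109 317.86437931  50.        ]
 [442.71973074 230.49478766  50.        ]] [495.1662255  266.91527923  50.        ]
top 144 241 [[790. 787. 789. 789. 790. 789. 790.]
 [791. 788. 787. 790. 789. 790. 788.]
 [789. 788. 788. 789. 788. 787. 789.]
 [790. 788. 789. 786. 790. 787. 790.]
 [787. 788. 788. 788. 789. 788. 788.]
 [788. 788. 786.   0. 788. 786. 788.]
 [787. 787. 787. 785. 788. 786. 787.]]
[521.82013278 241.2001521  100.58734772]
scene 411 208 [[975. 974. 973. 972. 972. 975. 974.]
 [967. 972. 970. 971. 971. 973. 973.]
 [972. 971. 973. 969. 973. 971. 971.]
 [969. 969. 971. 969. 971. 972. 971.]
 [969. 971. 967. 968. 971. 965. 969.]
 [968. 969. 968. 970. 968. 968. 969.]
 [967. 967. 969. 965. 965. 965. 968.]]
[521.97497284 242.47234047  98.04162555]
```

```bash
python3 - <<'E'
from h import *
from scipy.spatial.transform import Rotation as R
s=arm.read_state();M=R.from_quat(s["ee_rot"]).as_matrix();print(M.round(3))
a=np.degrees(np.arctan2(M[1,0],M[0,0]));print(a,[(-9.2-a+180*k) for k in(-1,0,1)], np.radians([(-9.2-a+180*k) for k in(-1,0,1)]))
print(arm.camera_params("wrist"))
E
```

```text
[[-0.37  -0.001  0.929]
 [-0.929 -0.002 -0.37 ]
 [ 0.002 -1.     0.   ]]
-111.7128159774572 [np.float64(-77.4871840225428), np.float64(102.5128159774572), np.float64(282.5128159774572)] [-1.35240649  1.78918616  4.93077882]
{'camera_matrix': array([[346.2579222 ,   0.        , 283.22130029],
       [  0.        , 346.2579222 , 210.40246274],
       [  0.        ,   0.        ,   1.        ]]), 'k1': -0.025100377404825836, 'T_tool_cam': array([[ 9.99999624e-01, -4.96251550e-04,  7.11188244e-04,
         1.32982831e-01],
       [-8.20697064e-04, -2.76574248e-01,  9.60992202e-01,
        -1.74281593e+02],
       [-2.80197516e-04, -9.60992424e-01, -2.76574551e-01,
         7.00452025e+01],
       [ 0.00000000e+00,  0.00000000e+00,  0.00000000e+00,
         1.00000000e+00]])}
```

```bash
python3 -m creep '[[[27,-31,0],[0,0,-0.12],1],[[54,-62,0],[0,0,-0.24],1],[[81,-93,0],[0,0,-0.36],1],[[108,-124,0],[0,0,-0.48],1],[[135,-155,0],[0,0,-0.6],1],[[162,-186,0],[0,0,-0.72],1],[[189,-217,0],[0,0,-0.84],1],[[216,-248,0],[0,0,-0.96],1],[[243,-280,0],[0,0,-1.08],1],[[267,-310,0],[0,0,-1.2],1],[[285,-332,0],[0,0,-1.3],1],[[291,-339,0],[0,0,-1.352],1]]'
python3 -m creep '[[[0,0,0],[0,0,0],0.3],[[0,0,0],[0,0,0],0.3]]'
python3 - <<'E'
from h import *
s=arm.read_state();print(s)
p,d=arm.get_image("wrist");cv2.imwrite("pics/w1.png",p[:,:,::-1]);np.save("w1.npy",d)
E
```

```text
clock: 1.1
position: [523.7, 238.3, 198.9]
ee_rot: [-0.059, -0.704, 0.705, 0.06]
contact_force: [-0.1, 0.2, -1.0]
gripper_width: 85.3
clock: 1.27
position: [522.0, 241.1, 199.1]
ee_rot: [-0.056, -0.705, 0.705, 0.057]
contact_force: [-0.0, 0.4, -0.9]
gripper_width: 64.2
{'clock': 1.2667, 'joints': array([ 7.14086445e-01,  3.00944320e-01, -1.18013821e-01, -4.05516082e-04,
       -1.15280989e+00, -8.74173538e-01]), 'joint_vel': array([ 0.03234918, -0.00743023, -0.00315601, -0.00116716,  0.00043171,
        0.00165474]), 'joint_efforts': array([-7.85318445e-01, -3.45002389e+01,  1.85870147e+01,  4.16323319e+00,
       -5.37992935e-03, -2.82720214e-02]), 'position': array([522.0385263 , 241.1292128 , 199.06067584]), 'ee_rot': array([-0.05626275, -0.70468481,  0.70499125,  0.05693121]), 'contact_force': array([-0.01992323,  0.44366426, -0.92245275]), 'wrist_torque': array([-0.05559506,  0.01409835, -0.01573416]), 'gripper_width': 64.17027793217903}
```

View pics/w1.png

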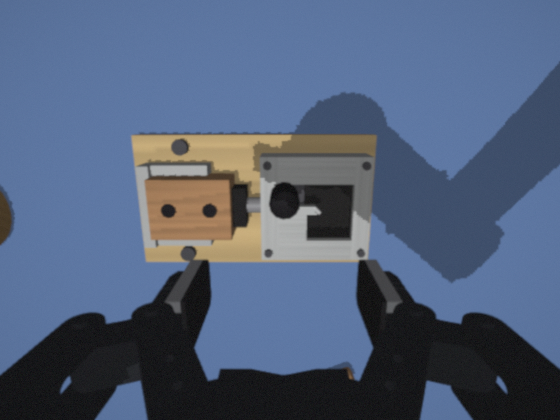

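In the wrist view the knob is at about (285,200), centred between the open fingers, and the jig lines up with the image. Next I'll measure from this picture.

```bash
python3 - <<'E'
from h import *
p=cv2.imread("pics/w1.png")[130:270,230:390]
p=cv2.resize(p,None,fx=4.5,fy=4,interpolation=cv2.INTER_CUBIC) if 0 else cv2.resize(p,None,fx=4,fy=4,interpolation=cv2.INTER_CUBIC)
cv2.imwrite("pics/w1z.png",np.clip(p*2.0,0,255).astype(np.uint8))
E
```

```text
(no output)
```

View pics/w1z.png

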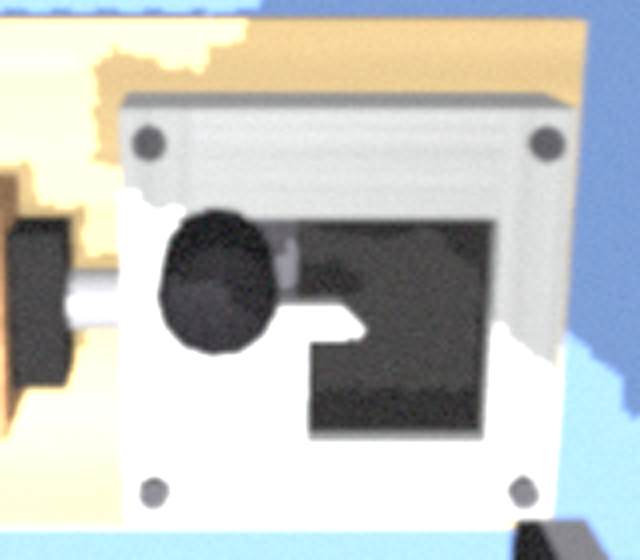

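```bash
cat >> h.py <<'E'
from scipy.spatial.transform import Rotation as Ro
def wr(s,u,v,z):
    c=arm.camera_params("wrist");K=c["camera_matrix"];T=c["T_tool_cam"]
    xd=(np.array([u,v])-K[:2,2])/K[0,0]; x=xd.copy()
    for _ in range(20): x=xd/(1+c["k1"]*(x@x))
    M=Ro.from_quat(s["ee_rot"]).as_matrix()
    o=M@T[:3,3]+s["position"];d=M@T[:3,:3]@np.array([x[0],x[1],1.])
    return o+d*(z-o[2])/d[2]
E
python3 - <<'E'
from h import *
s=dict(ee_rot=[-0.05626275, -0.70468481,  0.70499125,  0.05693121],position=np.array([522.0385263 , 241.1292128 , 199.06067584]))
f=lambda x,y,z:wr(s,230+(x-1.5)/4,130+(y-1.5)/4,z)
print(f(218,294,98),f(218,281,78))
S=np.array([f(*q,50) for q in((149,143),(547,143),(153,492),(524,492))]);print(S,S.mean(0))
x=S[0]+S[2]-S[1]-S[3];print(np.degrees(np.arctan2(x[1],x[0])))
print(np.array([f(*q,50) for q in((310,345),(310,435),(482,435),(495,220))]))
E
```

```text
[521.40130465 243.69856096  98.        ] [521.69813547 245.99909184  78.        ]
[[533.37609999 217.52713786  50.        ]
 [441.21062319 232.40740514  50.        ]
 [547.5959629  304.48288619  50.        ]
 [455.29281757 319.53131718  50.        ]] [494.36887591 268.48718659  50.        ]
-9.215526036160908
[[503.13018157 272.52236351  50.        ]
 [506.42639963 295.68338797  50.        ]
 [464.14038664 302.57389928  50.        ]
 [455.2317475  248.79188442  50.        ]]
```

```bash
python3 -m creep '[[[0,2,-35],[0,0,0],0.3],[[0,2,-70],[0,0,0],0.3],[[0,2,-100],[0,0,0],0.3],[[0,2,-120],[0,0,0],0.3],[[0,2,-130],[0,0,0],0.3],[[0,2,-136],[0,0,0],0.3],[[0,2,-136],[0,0,0],0.3],[[0,2,-136],[0,0,0],0.3]]'
python3 - <<'E'
from h import *
p,d=arm.get_image("wrist");cv2.imwrite("pics/w2.png",p[:,:,::-1])
E
```

```text
clock: 1.98
position: [522.7, 244.7, 64.7]
ee_rot: [0.057, 0.705, -0.704, -0.055]
contact_force: [-0.2, 0.1, 0.4]
gripper_width: 55.4
```

View pics/w2.png

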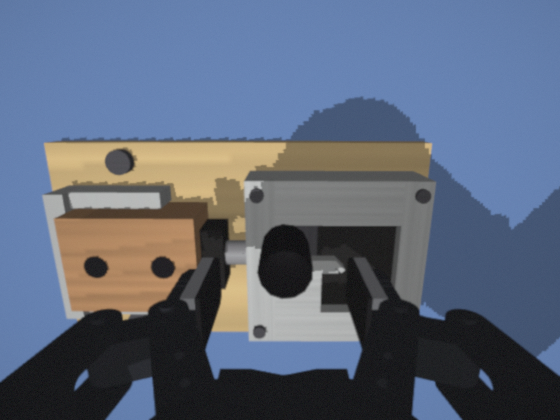

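The knob is between the pads at about (285,262), so I'll close the jaws.

```bash
python3 -m creep '[[[0,0,0],[0,0,0],-1],[[0,0,0],[0,0,0],-1],[[0,0,0],[0,0,0],-1],[[0,0,0],[0,0,0],-1],[[0,0,0],[0,0,0],-1],[[0,0,0],[0,0,0],-1]]'
```

```text
clock: 2.53
position: [523.5, 244.8, 66.3]
ee_rot: [0.058, 0.706, -0.704, -0.055]
contact_force: [-2.9, -0.1, 8.0]
gripper_width: -0.4
```

The opening reads −0.4 mm, so the jaws missed the knob. I'll take another look.

```bash
python3 - <<'E'
from h import *
print(arm.read_state())
for n in ("wrist","top"):
    p,d=arm.get_image(n);p=p[:,:,::-1]
    if n=="top": p=np.clip(cv2.resize(p[130:305,60:260],None,fx=3.5,fy=3.4)*1.5,0,255).astype(np.uint8)
    cv2.imwrite(f"pics/{n}3.png",p)
E
```

```text
{'clock': 2.5333, 'joints': array([ 0.71793087,  0.43189324, -0.28775735,  0.00092826, -0.84651007,
       -0.87771576]), 'joint_vel': array([-0.00048726, -0.00159678, -0.00068525,  0.00136262,  0.00072709,
        0.00139606]), 'joint_efforts': array([-9.06004999e-01, -3.34525752e+01,  1.33456913e+01,  2.95819379e+00,
        3.70413819e-01,  2.35621874e-04]), 'position': array([523.50265759, 244.76010472,  66.32552854]), 'ee_rot': array([ 0.0575368 ,  0.7058679 , -0.70386542, -0.05489532]), 'contact_force': array([-2.91303327, -0.09075259,  7.99285615]), 'wrist_torque': array([0.18571012, 0.66117396, 0.00447407]), 'gripper_width': -0.3629949492789697}
```

View pics/wrist3.png

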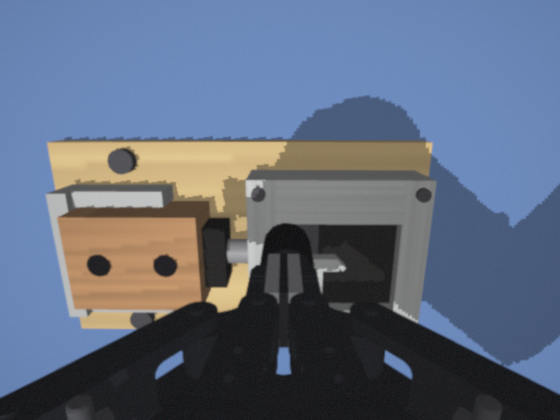

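View pics/top3.png

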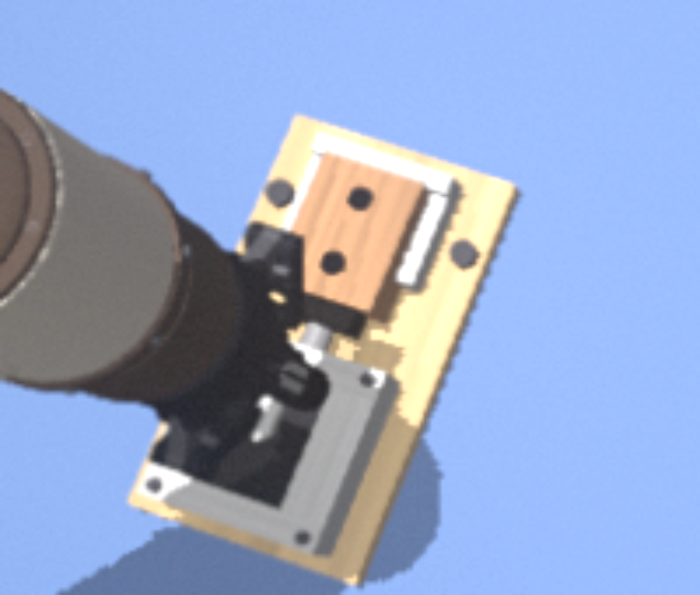

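```bash
python3 - <<'E'
from h import *
s=arm.read_state();p,d=arm.get_image("wrist")
c=arm.camera_params("wrist");T=c["T_tool_cam"];K=c["camera_matrix"];M=Ro.from_quat(s["ee_rot"]).as_matrix()
def w(u,v):
    z=np.median(d[v-1:v+2,u-1:u+2]); q=np.array([(u-K[0,2])/K[0,0]*z,(v-K[1,2])/K[0,0]*z,z]);t=T[:3,:3]@q+T[:3,3]
    return t.round(),(M@t+s["position"]).round()
for q in((285,226),(285,235),(285,245),(270,258),(292,258),(274,256),(295,256),(276,270),(292,270),(276,285),(292,290),(276,310),(292,310),(260,200),(350,200),(260,190),(120,240),(80,160)): print(q,*w(*q),d[q[1],q[0]])
p=np.clip(cv2.resize(p[200:340,200:370,::-1],None,fx=4.5,fy=4.2,interpolation=cv2.INTER_CUBIC)*2.5,0,255).astype(np.uint8);cv2.imwrite("pics/w3z.png",p)
E
```

```text
(285, 226) [ 1. -1. 12.] [520. 233.  68.] 182.58363
(285, 235) [  1. -15.  12.] [521. 233.  81.] 169.26338
(285, 245) [  1. -28.  12.] [521. 233.  94.] 157.06639
(270, 258) [ -5. -40.  11.] [527. 233. 106.] 145.63448
(292, 258) [  4. -40.  11.] [518. 234. 107.] 145.98022
(274, 256) [ -4. -38.  11.] [525. 233. 105.] 146.8025
(295, 256) [  5. -38.  11.] [516. 235. 104.] 147.31628
(276, 270) [ -3. -52.  11.] [524. 233. 118.] 133.36319
(292, 270) [  4. -52.  11.] [518. 234. 118.] 134.54596
(276, 285) [ -2. -64.  11.] [524. 233. 130.] 122.529884
(292, 290) [  3. -67.  11.] [518. 234. 133.] 119.56583
(276, 310) [ -2. -80.  11.] [523. 233. 146.] 106.214294
(292, 310) [  3. -81.  12.] [518. 233. 147.] 105.07324
(260, 200) [-13.  13.  23.] [533. 221.  53.] 192.79512
(350, 200) [38. 16. 22.] [483. 229.  50.] 196.24472
(260, 190) [-13.  13.  28.] [532. 215.  53.] 192.0321
(120, 240) [-94.  13.  -1.] [617. 231.  54.] 200.37064
(80, 160) [-132.   52.   40.] [648. 185.  15.] 226.36398
```

View pics/w3z.png

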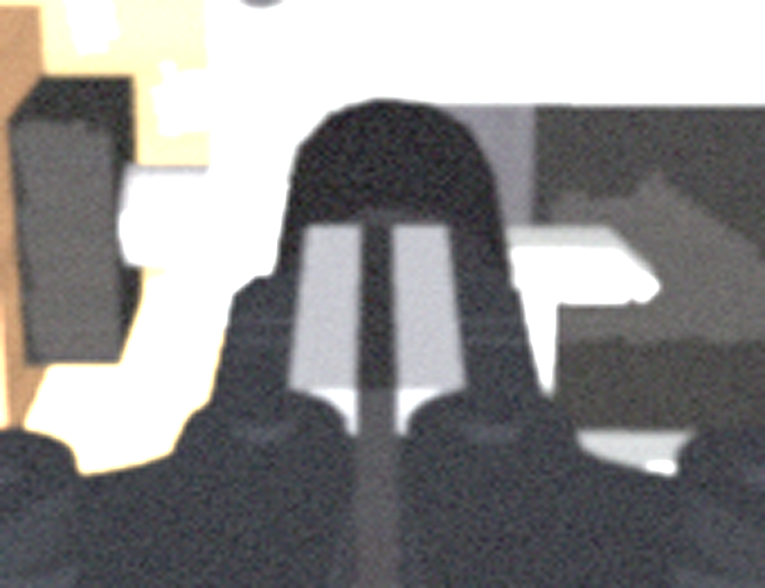

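The depth points put the shut fingertips at about z = 98, resting on the knob's top. That is roughly 33 mm behind the stated TCP. I'll back off and measure the free fingertips to confirm it.

```bash
python3 -m creep '[[[0,0,30],[0,0,0],-1],[[0,0,60],[0,0,0],-1],[[0,0,60],[0,0,0],-1],[[0,0,60],[0,0,0],-1]]'
cat > m.py <<'E'
from h import *
import sys
s=arm.read_state();p,d=arm.get_image("wrist")
c=arm.camera_params("wrist");T=c["T_tool_cam"];K=c["camera_matrix"]
uu,vv=np.meshgrid(np.arange(560),np.arange(420))
xn=cv2.undistortPoints(np.stack([uu.ravel(),vv.ravel()],1).astype(float)[:,None],K,np.array([c["k1"],0,0,0.]))[:,0]
q=np.c_[xn,np.ones(len(xn))]*d.ravel()[:,None]
t=(q@T[:3,:3].T+T[:3,3]).reshape(420,560,3)
np.save(sys.argv[1]+".npy",t);cv2.imwrite(f"pics/{sys.argv[1]}.png",p[:,:,::-1])
print(s["position"],s["ee_rot"],s["gripper_width"],s["contact_force"])
for u in map(int,sys.argv[2:]):
    print("col",u)
    for v in range(200,330,6): print(v,t[v,u].round(1),end="; ")
    print()
E
python3 m.py w4 276 292
```

```text
clock: 3.02
position: [523.3, 244.6, 126.2]
ee_rot: [0.058, 0.706, -0.703, -0.055]
contact_force: [0.1, -0.4, -0.5]
gripper_width: 0.0
[523.32466894 244.5989033  126.21079829] [ 0.05797379  0.7062654  -0.70341865 -0.05504936] 0.04458275204466034 [ 0.10059328 -0.40739613 -0.484596  ]
col 276
200 [-4.8 59.7 10.7]; 206 [-4.6 45.2 10.3]; 212 [-4.3 31.5 10.2]; 218 [-4.2 29.   7.1]; 224 [-4.2 27.7  3.7]; 230 [-4.3 28.8 -0.6]; 236 [-4.3 27.7 -4.2]; 242 [-4.3 28.4 -8.4]; 248 [ -5.4  76.1 -31.9]; 254 [ -2.9 -36.4  11.2]; 260 [ -2.8 -41.8  10.9]; 266 [ -2.7 -49.   11.5]; 272 [ -2.6 -54.1  11.4]; 278 [ -2.5 -58.4  11.1]; 284 [ -2.4 -63.7  11.5]; 290 [ -2.3 -68.1  11.5]; 296 [ -2.3 -68.2   9.3]; 302 [ -2.1 -76.9  12.1]; 308 [ -2.1 -80.1  11.9]; 314 [ -2.1 -80.3   9.9]; 320 [ -2.1 -80.3   7.8]; 326 [ -2.1 -78.6   4.5]; 
col 292
200 [ 6.2 56.7 11.5]; 206 [ 5.9 41.1 11.4]; 212 [ 5.6 30.  10.7]; 218 [ 5.6 29.4  7. ]; 224 [ 5.6 29.1  3.2]; 230 [ 5.6 27.9 -0.3]; 236 [ 5.6 26.5 -3.7]; 242 [ 5.7 27.8 -8.2]; 248 [  7.   76.6 -32.1]; 254 [  3.9 -37.   11.5]; 260 [  3.8 -42.5  11.2]; 266 [  3.7 -48.4  11.2]; 272 [  3.5 -54.3  11.5]; 278 [  3.4 -58.2  11. ]; 284 [  3.3 -62.8  11. ]; 290 [  3.2 -67.6  11.2]; 296 [  3.2 -69.    9.7]; 302 [  3.  -76.6  12. ]; 308 [  2.9 -80.8  12.4]; 314 [  2.8 -83.2  11.8]; 320 [  2.8 -83.1   9.7]; 326 [  2.8 -83.1   7.6];
```

```bash
python3 -m creep '[[[0,0,0],[0,0,0],0.3],[[0,0,0],[0,0,0],0.3],[[0,0,0],[0,0,0],0.3],[[0,0,0],[0,0,0],0.3],[[0,0,0],[0,0,0],0.3]]'
python3 m.py w5 208 350
```

```text
clock: 3.48
position: [521.9, 243.6, 123.0]
ee_rot: [-0.056, -0.705, 0.705, 0.057]
contact_force: [-0.5, -0.4, 0.1]
gripper_width: 55.4
[521.923196   243.55334076 122.99688346] [-0.05622434 -0.70456433  0.70512458  0.05680888] 55.44062108128487 [-0.49458708 -0.383552    0.12393955]
col 208
200 [-54.7  70.4   8. ]; 206 [-55.   70.4   3.5]; 212 [-55.1  69.6  -0.9]; 218 [-55.5  70.2  -5.7]; 224 [-55.6  69.7 -10.2]; 230 [-55.7  68.7 -14.5]; 236 [-56.   68.6 -19.3]; 242 [-56.5  69.8 -24.5]; 248 [-56.9  70.1 -29.5]; 254 [-57.1  69.5 -34.2]; 260 [-31.  -42.1  10.9]; 266 [-29.9 -47.7  10.9]; 272 [-28.6 -53.5  11.1]; 278 [-27.7 -58.1  10.9]; 284 [-27.4 -59.9   9.4]; 290 [-27.7 -59.4   6.7]; 296 [-27.6 -60.6   4.8]; 302 [-27.7 -60.6   2.3]; 308 [-27.6 -61.9   0.6]; 314 [-27.4 -63.1  -1.1]; 320 [-27.5 -63.3  -3.6]; 326 [-27.7 -63.4  -6. ]; 
col 350
200 [49.4 73.   7.3]; 206 [ 56.4 106.8  -6.5]; 212 [ 56.7 106.8 -11.8]; 218 [ 57.2 107.8 -17.4]; 224 [ 57.5 107.6 -22.7]; 230 [ 57.7 107.4 -28.1]; 236 [ 57.9 106.8 -33.4]; 242 [ 58.1 106.5 -38.8]; 248 [ 58.4 106.6 -44.4]; 254 [ 58.9 107.3 -50.4]; 260 [ 28.1 -41.   10.5]; 266 [ 28.1 -41.8   8.1]; 272 [ 28.1 -42.4   5.6]; 278 [ 28.  -43.5   3.4]; 284 [ 28.2 -43.3   0.5]; 290 [ 28.1 -44.4  -1.7]; 296 [ 28.2 -45.1  -4.1]; 302 [ 28.1 -45.8  -6.5]; 308 [ 28.2 -46.2  -9.1]; 314 [  65.9  124.  -121.3]; 320 [  66.1  123.3 -127.6]; 326 [  66.4  123.  -134.3];
```

View pics/w4.png

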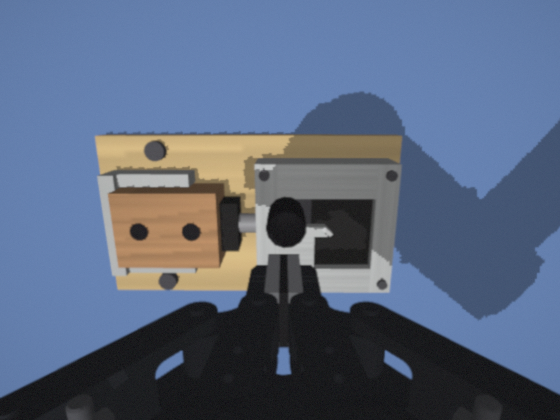

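View pics/w5.png

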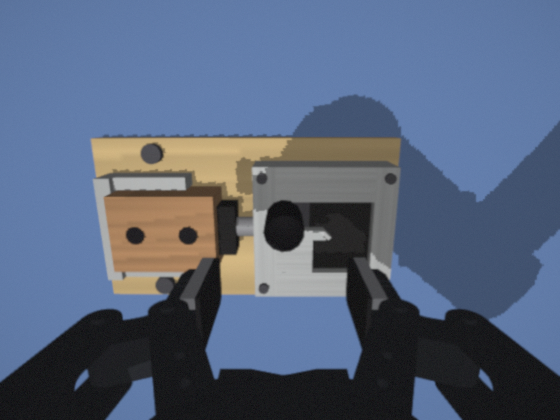

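Confirmed. The real fingertips are about 34 mm (shut) to 41 mm (at 55 mm opening) behind the reported TCP, so I'll descend with TCP z near 28. That puts the tips at about 66 mm, still clear of the cover.

```bash
python3 -m creep '[[[0,0,-25],[0,0,0],0.3],[[0,0,-40],[0,0,0],0.3],[[0,0,-55],[0,0,0],0.3],[[0,0,-70],[0,0,0],0.3],[[0,0,-80],[0,0,0],0.3],[[0,0,-80],[0,0,0],0.3]]'
python3 m.py w6 208
```

```text
clock: 4.03
position: [520.7, 242.7, 41.2]
ee_rot: [-0.055, -0.704, 0.706, 0.058]
contact_force: [-0.3, -1.1, -0.6]
gripper_width: 55.4
[520.66170092 242.66071324  41.17706617] [-0.05533222 -0.70369685  0.70596216  0.05802167] 55.41595241091354 [-0.29693586 -1.13747392 -0.57095515]
col 208
200 [-44.5  25.1  19.5]; 206 [-45.1  26.4  15.5]; 212 [-44.9  24.8  12.2]; 218 [-45.4  26.    8.1]; 224 [-45.6  25.9   4.3]; 230 [-45.8  25.5   0.5]; 236 [-44.5  19.   -1. ]; 242 [-42.6  10.   -1.3]; 248 [-40.9   1.6  -1.5]; 254 [-40.7  -0.3  -4.3]; 260 [-31.  -42.1  11. ]; 266 [-29.7 -48.5  11.3]; 272 [-28.7 -53.2  10.9]; 278 [-27.6 -58.7  11.2]; 284 [-27.4 -60.2   9.6]; 290 [-27.7 -59.4   6.6]; 296 [-27.6 -60.4   4.7]; 302 [-27.5 -61.7   3. ]; 308 [-27.4 -62.5   1. ]; 314 [-27.7 -62.1  -1.8]; 320 [-27.4 -63.9  -3.1]; 326 [-27.7 -63.1  -6.2];
```

View pics/w6.png

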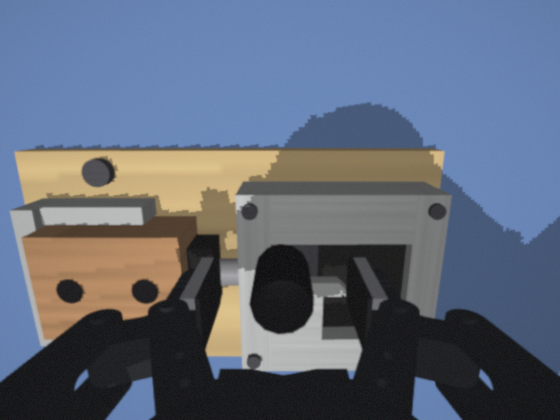

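The knob now stands between the pads at about (282,290). I'll go down 14 mm more and grip.

```bash
python3 -m creep '[[[0,0,-8],[0,0,0],0.3],[[0,0,-14],[0,0,0],0.3],[[0,0,-14],[0,0,0],0.3],[[0,0,-14],[0,0,0],-1],[[0,0,-14],[0,0,0],-1],[[0,0,-14],[0,0,0],-1],[[0,0,-14],[0,0,0],-1],[[0,0,-14],[0,0,0],-1]]'
```

```text
clock: 4.75
position: [521.9, 243.9, 30.3]
ee_rot: [0.057, 0.705, -0.705, -0.056]
contact_force: [-2.9, 0.8, 4.0]
gripper_width: 24.5
```

Gripped, with an opening of 24.5 mm. Now I'll draw it back 50 mm along the jig's −x, (−49.4, +8.0).

```bash
python3 -m creep '[[[-5,0.8,0],[0,0,0],-1],[[-10,1.6,0],[0,0,0],-1],[[-15,2.4,0],[0,0,0],-1],[[-20,3.2,0],[0,0,0],-1],[[-25,4,0],[0,0,0],-1],[[-30,4.8,0],[0,0,0],-1],[[-35,5.6,0],[0,0,0],-1],[[-40,6.4,0],[0,0,0],-1],[[-45,7.2,0],[0,0,0],-1],[[-49.4,8,0],[0,0,0],-1],[[-49.4,8,0],[0,0,0],-1],[[-49.4,8,0],[0,0,0],-1]]'
python3 m.py w7
```

```text
clock: 5.75
position: [474.8, 252.5, 30.3]
ee_rot: [0.058, 0.706, -0.704, -0.055]
contact_force: [9.2, -2.1, -2.0]
gripper_width: 24.6
[474.81489324 252.49510462  30.29040688] [ 0.05783111  0.70576185 -0.70397072 -0.05459855] 24.611131677574157 [ 9.19736472 -2.08468137 -2.03162046]
```

View pics/w7.png

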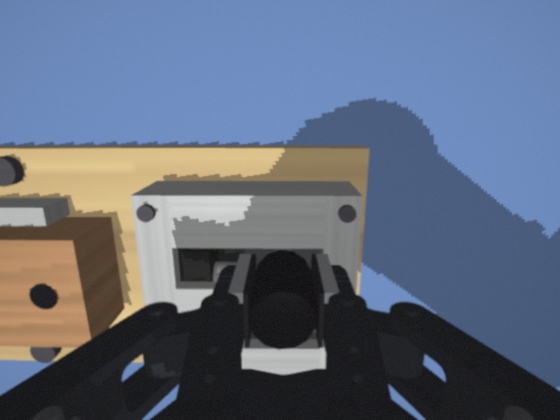

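It is held 47.8 mm back with a 9.4 N spring force. Next is +y, 34 mm sideways: (+5.4, +33.6).

```bash
python3 -m creep '[[[0.8,5,0],[0,0,0],-1],[[1.6,10,0],[0,0,0],-1],[[2.4,15,0],[0,0,0],-1],[[3.2,20,0],[0,0,0],-1],[[4,25,0],[0,0,0],-1],[[4.8,30,0],[0,0,0],-1],[[5.4,33.6,0],[0,0,0],-1],[[5.4,33.6,0],[0,0,0],-1],[[5.4,33.6,0],[0,0,0],-1]]'
python3 m.py w8
```

```text
clock: 6.55
position: [480.3, 285.6, 30.3]
ee_rot: [0.058, 0.705, -0.704, -0.055]
contact_force: [8.7, -3.3, 0.7]
gripper_width: 24.4
[480.27978978 285.58978932  30.26540345] [ 0.05765543  0.70535981 -0.70437042 -0.05482427] 24.426610652174762 [ 8.66293435 -3.34329177  0.68574714]
```

View pics/w8.png

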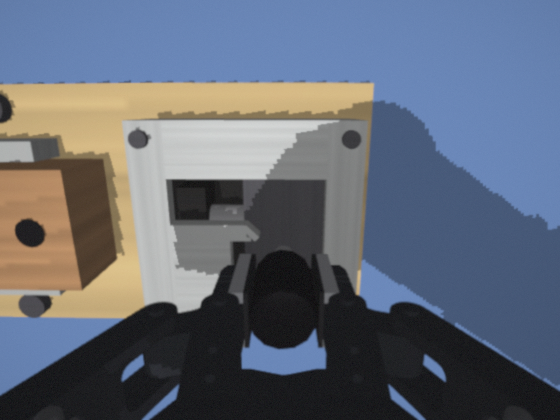

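```bash
python3 -m creep '[[[4,-0.6,0],[0,0,0],-1],[[8,-1.3,0],[0,0,0],-1],[[12,-1.9,0],[0,0,0],-1],[[16,-2.6,0],[0,0,0],-1],[[19,-3,0],[0,0,0],-1],[[21,-3.4,0],[0,0,0],-1],[[21,-3.4,0],[0,0,0],-1],[[21,-3.4,0],[0,0,0],-1]]'
python3 m.py w9
```

```text
clock: 7.27
position: [500.6, 281.9, 30.3]
ee_rot: [0.057, 0.705, -0.705, -0.055]
contact_force: [6.6, -2.5, 0.8]
gripper_width: 24.4
[500.57991345 281.86498273  30.27620736] [ 0.05742314  0.705186   -0.7045214  -0.05536145] 24.439106044894046 [ 6.58038856 -2.45569701  0.8264181 ]
```

View pics/w9.png

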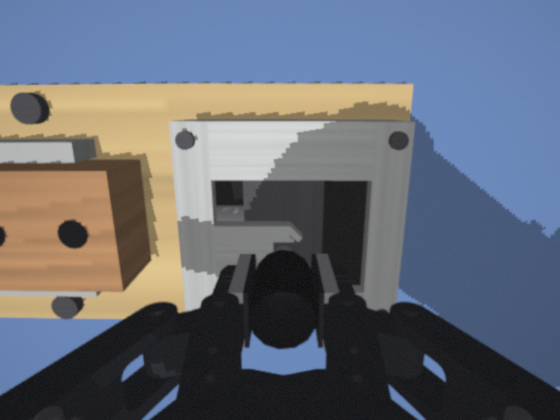

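The knob is 27 mm back and 34 mm to +y, so it is inside the notch. I'll open the jaws and lift straight up.

```bash
python3 -m creep '[[[0,0,0],[0,0,0],0.3],[[0,0,0],[0,0,0],0.3],[[0,0,0],[0,0,0],0.3],[[0,0,0],[0,0,0],0.3],[[0,0,0],[0,0,0],0.3]]'
python3 m.py w10
python3 -m creep '[[[0,0,15],[0,0,0],0.3],[[0,0,40],[0,0,0],0.3],[[0,0,70],[0,0,0],0.3],[[0,0,110],[0,0,0],0.3],[[0,0,150],[0,0,0],0.3],[[-30,35,150],[0,0,0],0.3],[[-60,70,150],[0,0,0],0.3],[[-90,105,150],[0,0,0],0.3],[[-110,140,150],[0,0,0],0.3],[[-130,170,150],[0,0,0],0.3],[[-130,170,150],[0,0,0],0.3],[[-130,170,150],[0,0,0],0.3]]'
python3 - <<'E'
from h import *
for n,(a,b,c,d) in {"top":(85,160,225,305),"scene":(355,180,465,310)}.items():
    p,_=arm.get_image(n);cv2.imwrite(f"pics/{n}11.png",p[:,:,::-1])
    p=cv2.resize(p[b:d,a:c,::-1],None,fx=4,fy=4,interpolation=cv2.INTER_CUBIC)
    cv2.imwrite(f"pics/{n}11z.png",np.clip(p*1.6,0,255).astype(np.uint8))
E
```

```text
clock: 7.73
position: [498.6, 281.9, 29.4]
ee_rot: [-0.056, -0.705, 0.705, 0.057]
contact_force: [0.0, -0.3, -0.1]
gripper_width: 55.3
[498.58365388 281.94033384  29.3900579 ] [-0.05619553 -0.7047294   0.70497748  0.05661525] 55.33046977311135 [ 0.03226486 -0.27986596 -0.07413959]
clock: 8.78
position: [367.2, 453.9, 179.2]
ee_rot: [-0.055, -0.705, 0.705, 0.055]
contact_force: [0.3, -0.7, 0.2]
gripper_width: 55.5
```

View pics/top11z.png

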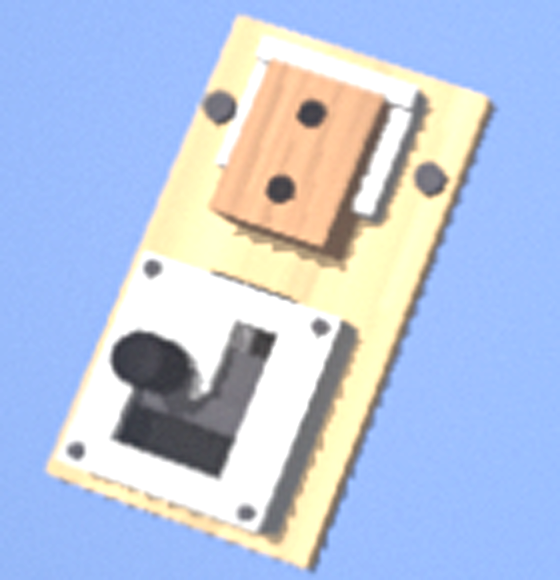

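View pics/scene11.png

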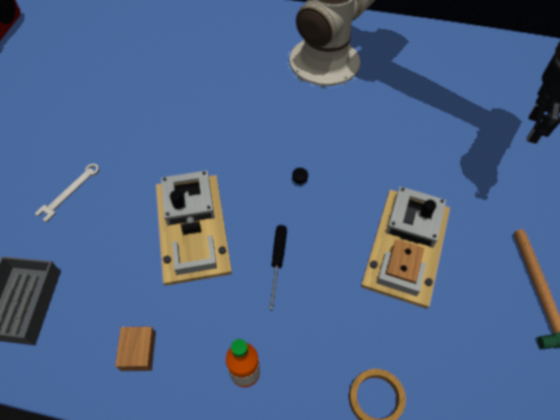

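The knob rests in the notch at about (145,357) in the crop, and the block's holes are still at (312,113) and (281,188). The spare knob is also unchanged. I'll check that numerically and hand in.

```bash
python3 - <<'E'
from h import *
f=lambda x,y,z:onplane("top",85+(x-1.5)/4,160+(y-1.5)/4,z)
d=f(145,357,98)-f(237,324,98);ax=np.array([.98717,-.16,0]);ay=np.array([.16,.98717,0])
print(d@ax,d@ay); s=arm.read_state();print(s["clock"],s["contact_force"],np.abs(s["joint_vel"]).max())
a=cv2.imread("pics/top0.png").astype(int);b=cv2.imread("pics/top11.png").astype(int)
print("spare diff",np.abs(a-b)[175:320,335:440].mean(),"block diff",np.abs(a-b)[170:215,135:185].mean())
if abs(d@ax+27)<8 and abs(d@ay-30)<8: arm.job_done();print("done")
E
```

```text
-27.586514772432615 33.88213376136737
8.8833 [ 0.6180238  -0.36671683  0.34894693] 0.02745312374716179
spare diff 1.055719759168035 block diff 0.9882962962962963
the job is handed in; nothing more can be done
done
```

The knob on the jig with the block is parked in its holding notch, and I've handed the job in. I gripped it, drew it back about 48 mm, moved it sideways about 34 mm and let it forward into the notch. Then I released it and moved the arm away.

**Last checks, at about 8.9 s:**
- **Knob:** the top camera puts it 27.6 mm back and 33.9 mm to the notch side of its start. That is about 4 mm from the notch point (27, 30), and it stayed there after release.
- **Block and spare knob:** before and after pictures show no change beyond image noise.
- **Robot:** it touches nothing; the residual force reading is about 0.8 N.

**What disagreed:** the real fingertips sit 34–41 mm behind the reported TCP, although it is described as being at their very end. Because of that, my first grip closed on top of the knob, pressing it with about 8 N. I measured the offset with the wrist camera's depth and gripped again lower. The closed opening read about 24.5 mm on a knob given as 26 mm wide.

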